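Make up the gear-shaft repair kit

TASK

Make up the repair kit in the blue tray: lay the stepped shaft in the V-rests, set the gear down flat, hub up, between the four dowel pins, slip the ball bearing with the red seal down over the post, and after that put the open bearing cap on top of the bearing, flange down with the post through its bore, so that no dirt gets in. The cap lies on a pile: lift it off without dragging the blank cover and the spacer ring under it. Those two and the plain bar do not belong to the kit; leave them where they lie.

Things in the scene. Friction and masses are not known exactly. Their poses are not given: they have to be found in the camera images.
- shaft_mid (a point): Stepped (turned) steel shaft, 121 mm long, lying level; 0.2 kg. Point: mid-length on its axis (12 mm above the bench at the start); its y axis runs along the shaft. 24 mm in diameter from -29 to +32 mm along y; end journals 18 mm (out to -60) and 16 mm (out to +60). May be laid either way round in the V-rests.
- bar_mid (a point): Look-alike: a plain steel bar, 24 mm in diameter and 120 mm long, without steps, lying on the bench; stays where it lies. This point is its middle, on its axis; its own y axis runs along the bar.
- bearing: Ball bearing, a ring lying flat, red seals between bright rings; outside 52 mm, bore 25 mm, 15 mm thick. Origin: centre of its underside, z up. 0.12 kg.
- gear: Steel spur gear lying flat, hub up: toothed wheel 49 mm in diameter and 12 mm thick, on it a hub 23 mm in diameter whose top is 21 mm above the underside. Origin: centre of its underside, z up. 0.11 kg.
- blank_cover: Look-alike: blank cover, a flat round green-painted disc 70 mm in diameter and 8 mm thick with four bolt holes and no bore, lying flat on the bench under the open cap; stays where it lies. Origin: centre of its underside.
- spacer_ring: Look-alike: plain steel spacer ring, 52 mm outside, 25 mm bore, 8 mm thick, no red, lying flat on the bench, partly under the open cap; stays where it lies. Origin: centre of its underside.
- open_cap: Open bearing cap, 0.15 kg: round green-painted flange 70 mm in diameter, 8 mm thick, with four bolt holes; on it a bare aluminium boss, round, 40 mm in diameter from 8 to 24 mm above the underside; a 24 mm bore goes right through. Lies level across blank cover and spacer ring, underside 8 mm above the bench. Origin: centre of its underside, z up.
- v_rests: Fixed nest in the blue tray: black plate 112x56x6 mm with two aluminium V saddles, 10 mm thick, centred 44 mm either way along its x, tops 22 mm up. The shaft lies along x, an end journal in each V, its thick part between them (8 mm play each way), its axis about 22 mm up. Heights from the origin: centre of the underside, 3 mm above the bench; z up.
- pin_nest: Fixed nest in the blue tray: black plate 80x76x6 mm with four dowel pins 8 mm in diameter, tops 17 mm up, on a circle of 33 mm radius at 45, 135, 225, 315 degrees from its x; the gear lies on the plate between them (4.5 mm play). Origin: centre of underside, 3 mm above the bench. Nests stand in a row along y, 90 mm apart; tray 150 (x) by 284 mm, rim 17 mm above the bench.
- bearing_post: Fixed nest in the blue tray: black plate 80x76x6 mm, a steel shoulder 34 mm in diameter up to 12 mm, on it an upright pin 16 mm in diameter with tapered nose, top 48 mm up. The bearing rests on the shoulder (underside 12 mm up), the cap on the bearing (underside 27 mm up). Heights from the origin: centre of the underside, 3 mm above the bench; z up.
Mind the look-alikes: they are no part of the job. Leave any orange or yellow look-alike of the bearing alone.

How it is judged:
By the outcome, as a careful person would: the job done as asked, in the order asked, and still so for the second after the job is handed in, with the robot touching nothing.
It also fails if it takes over 109 s, if anything falls off the work surface, if the arm or the gripper's body presses on something with over 40 N, if the wrist force passes 120 N, or if a joint passes its speed limit or range.

ROBOT

A 6-joint arm with a two-finger parallel gripper is mounted at the origin on a cart in front of the work surface, level with it; the furniture and walls round the work are solid. World frame = base frame: x ahead of the robot, y to its left, z up, the work surface at z = 0. Lengths are in m, angles in degrees, forces in N, time in s.
With the tool pointing down it reaches from about 0.275 to 0.875 m from the base axis. Payload 12.5 kg.
Tool frame: the origin (TCP) lies between the finger pads; the fingertips stand 25 mm ahead of it and the grasp point (between the pads) lies 6 mm ahead of it; z points along the fingers, y is the line along which they close (so a half turn about z gives the same grasp; the last joint's range is limited). The gripper opens to 85 mm and grips with 20 to 120 N. Pads are 22 mm wide; open, the fingers measure 114 mm over their backs; the gripper's body (76 mm by 85 mm) begins 54 mm behind the grasp point. The pads swing forward as they close: fully open they stand 13 mm farther back than shut.
Start: joints at [69.064, 20.094, 94.641, -0, 65.266, -4.847], TCP at [0.152, 0.528, 0.256] pointing down, gripper open.
Joint ranges: [-157.81, 157.81], [-45, 120.19], [0.68, 151.7], [-89.99, 269.99], [4.06, 180], [-164.3, 164.3]. Speed limits (degrees/s): [127.2, 127.2, 159.86, 180, 180, 180].

INTERFACE

Orientations are given as a 3x3 rotation matrix whose columns are the frame's x, y, z axes.
In Python, from workcell import r gives the robot as it stands. The module is installed in compiled form; this text tells all that it offers.
- The arm moves only by the tool arm_command, never from a script. Its argument "commands" is a list that holds one entry, the list of rows, each a list of 5 numbers: the opening, from 0 (shut) to 1 (fully open), then the shift along the tool's x, y, z normalised to -1 to 1, where 1 is 12 cm, then the turn about the tool's z normalised to -1 to 1, where 1 is 90 degrees. In form: [[[gripper, x, y, z, twist], ...]]. A call has 1 to 20 rows; each row is the pose to reach, as a shift and turn from the pose commanded when the call began, along the tool's axes at that moment; what a row does not reach only later rows make up. A row lasts 1/12 s, in which the tool goes at most 41.7 mm and 7.16 degrees, less where a joint would pass 70% of its speed; a pose out of reach is approached as far as the arm can. A call with a number of a shift or a turn outside -1 to 1 is refused whole. A call with a gripper value outside its range is refused whole. The fingers move at their own pace and stop on an object; "force" is the grip in N (left out, the last holds). Time passes only in rows, so rows that repeat a pose let the fingers close. It gives the time, the measured TCP pose, the force, the opening and the grip force at its end, in the units of the state.
- r.state(): the state, without advancing time (a new reading comes with each control period).
- r.read_camera(name): name is "scene" or "top"; returns the picture (420x560x3 uint8, red, green, blue); there is no depth.
- r.calibration(name): a dict with "intrinsics" (3x3 intrinsics, pixels), "rvec" (rotation vector, rad) and "tvec" (3), from world to camera coordinates, as OpenCV has them. Camera axes: x right, y down, z forward; pixel columns grow to the right and rows downward; lengths in m; the calibration is good to about 2 mm. A picture is of the moment at which its call begins. calibration takes no time and is no camera call.
- r.job_done(): hands the job in; it is judged then, once.
The state is a dict: "t": time; "joint_positions": joint angles; "dq": joint speeds; "effort": joint torques, N m; "tool_pos": TCP position; "tool_rot": TCP orientation; "wrist_force": force on the tool from outside, world axes, zero at the start; "ft_torque": the same for the moment, N m; "width": finger opening in m; "gripper_force": force on a finger pad.
Only numpy, scipy, OpenCV 4.12 (cv2) and the standard library are available. Lean on these libraries where they do the work, as an engineer would, in place of code of your own. Each camera call takes 0.05 s, during which the arm holds its last target. There are 200 camera calls.

## Working session

There is one attempt and no reset: what is moved stays moved. The work goes in short steps, Python scripts to look and compute and a tool call to move; the robot and the scene stay as the last step left them, time stands still between calls to the robot, and variables do not carry over. Pictures are saved under pics/ and viewed, at most 17 in all, crops included, and the job is handed in when it is done.

Besides the shell and the picture viewer there is one more tool, called as name(argument=value, ...), one argument or row to a line, values as JSON. arm_command: Moves the arm, as the interface text tells. Its arguments: {"type":"object","properties":{"commands":{"type":"array"},"force":{"type":"number"}},"required":["commands"]}

```bash
mkdir -p pics
cat > h.py <<'E'
import numpy as np, cv2
from workcell import r
def cal(n):
    c=r.calibration(n); K=np.array(c["intrinsics"],float); R=cv2.Rodrigues(np.array(c["rvec"],float))[0]; t=np.array(c["tvec"],float).ravel()
    return K,R,t
def ray(n,px,z):
    K,R,t=cal(n); p=np.atleast_2d(np.array(px,float)); d=np.c_[p,np.ones(len(p))]@np.linalg.inv(K).T@R; o=-R.T@t
    return o+d*((z-o[2])/d[:,2])[:,None]
def proj(n,P):
    K,R,t=cal(n); q=(np.atleast_2d(P)@R.T+t)@K.T; return q[:,:2]/q[:,2:]
def shot(n,f):
    a=r.read_camera(n); cv2.imwrite("pics/"+f,a[:,:,::-1]); return a
E
python3 - <<'E'
from h import *
for n in("top","scene"):
    shot(n,n+"0.png"); K,R,t=cal(n); print(n,K.tolist(),(-R.T@t).round(3),R.round(2).tolist())
s=r.state(); print(s)
E
```

```text
top [[546.0136520819763, 0.0, 284.66156775853267], [0.0, 546.0136520819763, 210.19712256067032], [0.0, 0.0, 1.0]] [0.258 0.097 1.318] [[0.03, -1.0, 0.02], [-0.98, -0.03, -0.18], [0.18, -0.01, -0.98]]
scene [[435.8217298099587, 0.0, 280.88517577930287], [0.0, 435.8217298099587, 209.8686446569853], [0.0, 0.0, 1.0]] [-0.004 -0.676  0.466] [[0.83, -0.56, -0.01], [-0.23, -0.33, -0.92], [0.51, 0.76, -0.4]]
{'t': 0.1, 'joint_positions': array([ 6.90648182e+01,  2.01200338e+01,  9.46732934e+01,  1.20484106e-03,
        6.52653205e+01, -4.84684450e+00]), 'dq': array([-0.00964915, -0.01834763, -0.12627117, -0.0129168 ,  0.042399  ,
        0.04852972]), 'effort': array([-1.46835533e-03, -5.06826782e+01, -2.91874069e+01, -1.75810283e-04,
        2.57464453e-03, -2.76352296e-05]), 'tool_pos': array([0.15228595, 0.52821524, 0.2558238 ]), 'tool_rot': array([[-9.60833121e-01,  2.77127346e-01, -3.83580910e-04],
       [ 2.77127591e-01,  9.60832658e-01, -9.49198824e-04],
       [ 1.05508115e-04, -1.01832252e-03, -9.99999476e-01]]), 'wrist_force': array([ 1.03114263, -0.61067281,  0.30324606]), 'ft_torque': array([ 0.01980897, -0.01279501, -0.06732048]), 'gripper_force': 0.0, 'width': 0.08542276136739511}
```

View pics/top0.png

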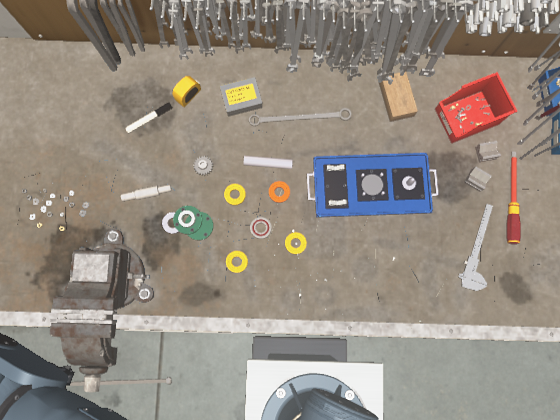

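View pics/scene0.png

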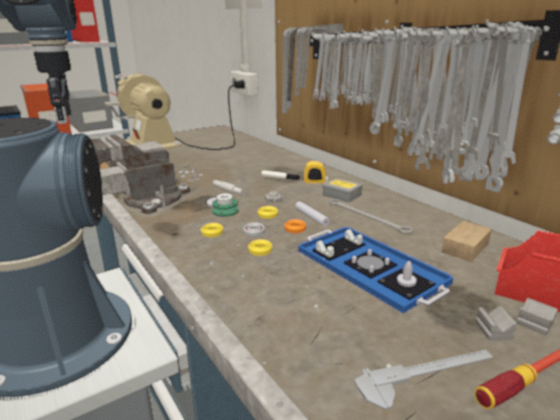

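Top view: the stepped shaft is at about (145,192) and the plain bar at (268,162). The gear is at (203,164). The red-seal bearing is at (261,228); its look-alikes are an orange ring at (279,191) and yellow rings at (234,194), (237,261) and (296,243). The cap is at (187,218), with the blank cover under it at (200,225) and the spacer at (170,223). The tray is at (372,185), with V-rests at (335,185), pin nest at (372,184) and post at (409,183). The crops below check these choices.

Run:
```python
import cv2
a=cv2.imread("pics/top0.png")
cv2.imwrite("pics/c1.png",cv2.resize(a[140:260,110:310],None,fx=4,fy=4,interpolation=cv2.INTER_CUBIC))
cv2.imwrite("pics/c2.png",cv2.resize(a[145:225,300:445],None,fx=5,fy=5,interpolation=cv2.INTER_CUBIC))
```

```text
(no output)
```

View pics/c1.png

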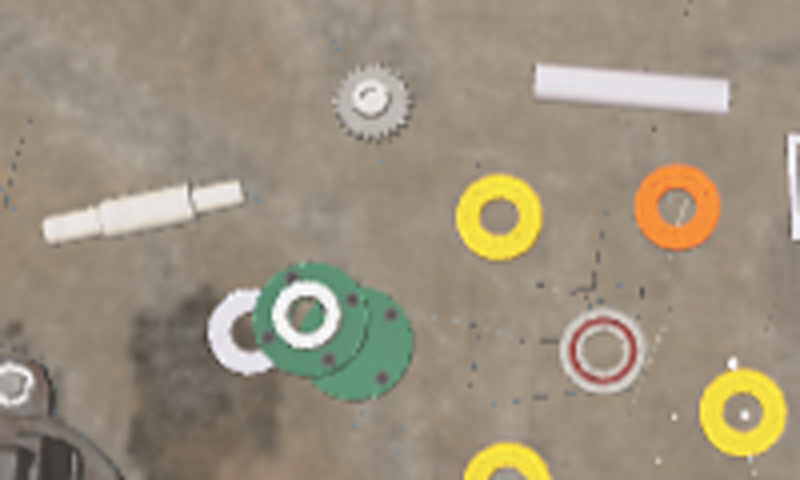

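View pics/c2.png

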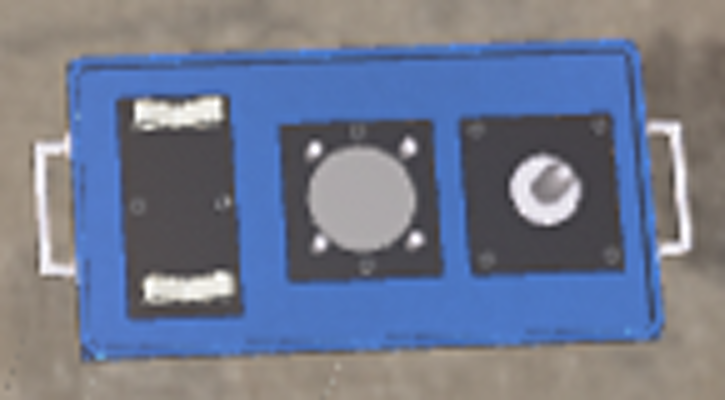

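The crops confirm the choices: the shaft shows steps on both ends, the bearing has a thin red ring, and the boss with its bore sits on the upper green disc. The spacer is at left and the blank cover at lower right. Next I measure.

```bash
cat > m.py <<'E'
from h import *
def comp(mask,near,mn=8):
    n,l,st,c=cv2.connectedComponentsWithStats(mask.astype(np.uint8),connectivity=8)
    k=min((i for i in range(1,n) if st[i,4]>=mn),key=lambda i:np.hypot(*(c[i]-near)))
    return (l==k),c[k],st[k]
def box(mask):
    cs,_=cv2.findContours(mask.astype(np.uint8),cv2.RETR_EXTERNAL,cv2.CHAIN_APPROX_NONE); return cv2.minAreaRect(max(cs,key=cv2.contourArea))
E
python3 - <<'E'
from m import *
a=cv2.imread("pics/top0.png")[:,:,::-1]; hsv=cv2.cvtColor(a[:,:,::-1].copy(),cv2.COLOR_BGR2HSV); H,S,V=[hsv[:,:,i].astype(int) for i in range(3)]
# bearing : red ring
m,c,st=comp(((H<10)|(H>170))&(S>90),(261,228)); print("bearing red",c,st,ray("top",[c],.015))
b=box(m);print(b,ray("top",[b[0]],.015))
w=(V>195)&(S<45)
m,c,st=comp(w,(145,192)); b=box(m); bp=cv2.boxPoints(b); print("shaft",c,st,b); 
B=ray("top",bp,.014);print(B.round(4),B.mean(0))
q=ray("top",np.argwhere(m)[:,::-1],.014)[:,:2]; u,s,v=np.linalg.svd(q-q.mean(0),full_matrices=False); print("cent",q.mean(0),"dir",v[0],"ext",((q-q.mean(0))@v[0]).min(),((q-q.mean(0))@v[0]).max())
m,c,st=comp(w,(187,219)); b=box(m); print("boss",c,st,b,ray("top",[b[0],c],.032))
g=(H>65)&(H<95)&(S>80); m,c,st=comp(g,(192,222)); print("green",st)
gr=(S<38)&(V>110); m,c,st=comp(gr,(203,164)); b=box(m); print("gear",c,st,b,ray("top",[c,b[0]],.012))
dk=V<90
for nm,p,z in(("pin",(372,185),.009),("post",(409,184),.009),("v",(335,185),.009)):
    mm=np.zeros_like(dk); x,y=p; mm[y-25:y+26,x-18:x+19]=dk[y-25:y+26,x-18:x+19]
    m,c,st=comp(mm,p,100); b=box(m); print(nm,st,b,ray("top",[b[0]],z), ray("top",cv2.boxPoints(b),z).round(4)[:,:2].tolist())
t=(H>100)&(H<125)&(S>130); m,c,st=comp(t,(372,185),500); b=box(m); print("tray",b,ray("top",cv2.boxPoints(b),.017).round(4).tolist(),ray("top",[b[0]],.017))
np.set_printoptions(linewidth=200)
# shoulder bright
m,c,st=comp((V>190)&(S<40),(409,183)); print("shoulder",c,st,ray("top",[c],.015))
m,c,st=comp((V>140)&(V<195)&(S<40),(372,185),60); print("disc",c,st,ray("top",[c],.009))
for p in((328,167),(337,202)):
    m,c,st=comp((V>190)&(S<50),p); print("saddle",c,st,ray("top",[c],.021))
E
```

```text
bearing red [260.21428571 227.23214286] [252 219  17  17  56] [[0.45832518 0.13912088 0.015     ]]
((260.25, 227.25003051757812), (14.849242210388184, 15.55634880065918), 45.0) [[0.45828425 0.13903322 0.015     ]]
shaft [144.65861027 192.28398792] [121 185  50  15 331] ((145.11538696289062, 192.076904296875), (8.04076099395752, 50.00960922241211), 78.69007110595703)
[[0.5319 0.4833 0.014 ]
 [0.5602 0.3662 0.014 ]
 [0.5406 0.361  0.014 ]
 [0.5125 0.4778 0.014 ]] [0.53629329 0.42206474 0.014     ]
cent [0.5357085  0.42323143] dir [-0.23688716  0.97153717] ext -0.06151786375632703 0.05871019583370942
boss [186.06060606 218.16666667] [178 210  17  17 132] ((186.0, 218.00001525878906), (15.55634880065918, 15.55634880065918), 45.0) [[0.47243217 0.31600996 0.032     ]
 [0.47203445 0.31584124 0.032     ]]
green [173 206  40  34 552]
gear [202.58576052 164.49190939] [193 155  21  20 309] ((203.0, 164.5), (19.0, 20.0), 90.0) [[0.61072976 0.28691549 0.012     ]
 [0.61074303 0.28589598 0.012     ]]
pin [356 169  32  32 458] ((371.77691650390625, 184.484619140625), (30.67491912841797, 30.12022018
[... 561 characters left out ...]
1, -0.0121], [0.6249, -0.0662], [0.516, -0.0726], [0.5115, -0.0193]]
tray ((372.5076599121094, 184.21401977539062), (59.7119255065918, 115.92608642578125), 87.95458984375) [[0.639, 0.0139, 0.017], [0.6593, -0.2739, 0.017], [0.5085, -0.2761, 0.017], [0.4894, 0.006, 0.017]] [[ 0.57326155 -0.13217699  0.017     ]]
shoulder [407.77380952 183.52380952] [402 176  14  14  84] [[ 0.5783252  -0.21950503  0.015     ]]
disc [371.79351032 184.43657817] [362 175  21  20 339] [[ 0.5745795  -0.13181666  0.009     ]]
saddle [335.22222222 167.04761905] [327 165  17   5  63] [[ 0.61261921 -0.03967982  0.021     ]]
saddle [336.92537313 202.17910448] [329 200  17   5  67] [[ 0.52467824 -0.04483249  0.021     ]]
```

```bash
cat > go.py <<'E'
import sys
from h import *
# usage: go.py x y z angle  (angle = world direction of tool y)
x,y,z,a=map(float,sys.argv[1:5]); s=r.state(); R=s["tool_rot"]; d=np.array([x,y,z])-s["tool_pos"]
cur=np.degrees(np.arctan2(R[1,1],R[0,1])); tw=(cur-a+90)%180-90
print("t",round(s["t"],2),"pos",s["tool_pos"].round(4),"ang",cur.round(2),"w",round(s["width"],4),"shift",(R.T@d/.12).round(3),"twist",round(tw/90,3),"F",s["wrist_force"].round(1),"q6",s["joint_positions"][5].round(1))
E
python3 go.py .536 .4225 .376 13.7
```

```text
t 0.1 pos [0.1523 0.5282 0.2558] ang 73.91 w 0.0854 shift [-3.316  0.039 -1.002] twist 0.669 F [ 1.  -0.6  0.3] q6 -4.8
```

arm_command(
  commands=[
    [[1,0,0,-1,0],[1,0,0,-1,0],[1,0,0,-1,0],[1,-0.3,0,-1,0],[1,-0.6,0,-1,0],[1,-1,0,-1,0],[1,-1,0,-1,0]],
  ],
  force=40,
)

```text
t: 0.68
tool_pos: [0.272, 0.4935, 0.3759]
tool_rot: [[-0.96, 0.28, 0.001], [0.28, 0.96, -0.001], [-0.001, -0.001, -1.0]]
wrist_force: [-0.6, -0.1, -0.2]
width: 0.0859
gripper_force: 0.0
```

arm_command(
  commands=[
    [[1,-0.35,0,0,0],[1,-0.7,0,0,0],[1,-1,0,0,0]],
  ],
)

```text
t: 0.93
tool_pos: [0.3847, 0.4611, 0.376]
tool_rot: [[-0.961, 0.277, -0.0], [0.277, 0.961, -0.0], [0.0, -0.0, -1.0]]
wrist_force: [-0.4, 0.6, -1.1]
width: 0.0857
gripper_force: 0.0
```

arm_command(
  commands=[
    [[1,-0.35,0,0,0],[1,-0.7,0,0,0],[1,-1,0,0,0]],
  ],
)

```text
t: 1.18
tool_pos: [0.5004, 0.4276, 0.3758]
tool_rot: [[-0.961, 0.278, -0.001], [0.278, 0.961, -0.0], [0.0, -0.001, -1.0]]
wrist_force: [0.1, 0.6, -0.2]
width: 0.0851
gripper_force: 0.0
```

```bash
python3 go.py .536 .4225 .12 13.7
```

```text
t 1.18 pos [0.5004 0.4276 0.3758] ang 73.88 w 0.0851 shift [-0.298  0.043  2.131] twist 0.669 F [ 0.1  0.6 -0.2] q6 -37.4
```

arm_command(
  commands=[
    [[1,-0.3,0.04,0.3,0.08],[1,-0.3,0.04,0.6,0.16],[1,-0.3,0.04,1,0.24],[1,-0.3,0.04,1,0.32],[1,-0.3,0.04,1,0.4],[1,-0.3,0.04,1,0.48],[1,-0.3,0.04,1,0.56],[1,-0.3,0.04,1,0.64],[0.6,-0.3,0.04,1,0.67],[0.6,-0.3,0.04,1,0.67],[0.6,-0.3,0.04,1,0.67]],
  ],
)

```text
t: 2.1
tool_pos: [0.534, 0.4233, 0.2559]
tool_rot: [[-0.237, 0.971, -0.001], [0.971, 0.237, -0.0], [-0.0, -0.001, -1.0]]
wrist_force: [-0.4, -0.2, -0.0]
width: 0.052
gripper_force: 0.0
```

```bash
python3 go.py .536 .4225 .12 13.7
python3 - <<'E'
from h import *
a=shot("top","t1.png"); s=shot("scene","s1.png")
print(proj("top",[[.536,.4225,.012]]),proj("scene",[[.536,.4225,.012]]))
x=cv2.resize(a[150:240,90:210],None,fx=4,fy=4,interpolation=cv2.INTER_CUBIC); y=cv2.resize(s[140:230,170:290],None,fx=4,fy=4,interpolation=cv2.INTER_CUBIC)
cv2.imwrite("pics/v1.png",np.vstack([x,y])[:720][:,:,::-1][:600] if 0 else cv2.resize(np.hstack([x,y])[:,:,::-1],(800,300)))
E
```

```text
t 2.1 pos [0.534  0.4233 0.2559] ang 13.74 w 0.052 shift [-0.01   0.015  1.133] twist 0.0 F [-0.4 -0.2 -0. ] q6 20.8
[[145.17864885 192.34894426]] [[227.07032897 186.64507227]]
```

View pics/v1.png

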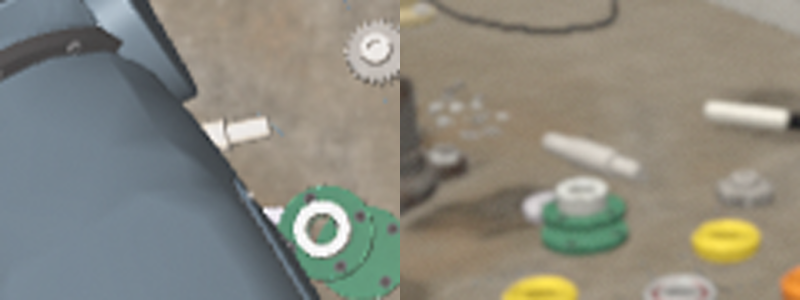

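In the combined crop the arm hides the shaft from the top camera. In the scene view the shaft centre is at about (227,186), which matches the projected estimate of (227,186.6). I'll descend and grip.

arm_command(
  commands=[
    [[0.6,-0.01,0.015,0.35,0],[0.6,-0.01,0.015,0.7,0],[0.6,-0.01,0.015,1,0],[0.6,-0.01,0.015,1,0]],
  ],
)

```text
t: 2.53
tool_pos: [0.5332, 0.4204, 0.1286]
tool_rot: [[-0.237, 0.972, -0.01], [0.972, 0.237, -0.007], [-0.004, -0.011, -1.0]]
wrist_force: [-1.4, -0.7, -1.1]
width: 0.0514
gripper_force: 0.0
```

arm_command(
  commands=[
    [[0.6,0,0,0.25,0],[0.6,0,0,0.5,0],[0.6,0,0,0.7,0],[0.6,0,0,0.8,0],[0.6,0,0,0.88,0],[0.6,0,0,0.88,0],[0.6,0,0,0.88,0],[0,0,0,0.88,0],[0,0,0,0.88,0],[0,0,0,0.88,0],[0,0,0,0.88,0],[0,0,0,0.88,0],[0,0,0,0.88,0]],
  ],
  force=50,
)

```text
t: 3.62
tool_pos: [0.5369, 0.423, 0.0325]
tool_rot: [[-0.235, 0.972, 0.002], [0.972, 0.235, 0.001], [0.001, 0.002, -1.0]]
wrist_force: [-1.0, -0.8, 7.2]
width: 0.0217
gripper_force: 49.0
```

```bash
python3 go.py .5685 -.0425 .13 93.5;python3 -c "
from h import *
print(r.state()['gripper_force'])"
```

```text
t 3.62 pos [0.5369 0.423  0.0325] ang 13.62 w 0.0217 shift [-3.832 -0.656 -0.817] twist -0.888 F [-1.  -0.8  7.2] q6 20.7
48.99018555879593
```

arm_command(
  commands=[
    [[0,0,0,-0.1,0],[0,0,0,-0.3,0],[0,0,0,-0.6,0],[0,0,0,-1,0],[0,0,0,-1,0],[0,0,0,-1,0]],
  ],
)

```text
t: 4.12
tool_pos: [0.5375, 0.4235, 0.1552]
tool_rot: [[-0.235, 0.972, 0.006], [0.972, 0.235, 0.004], [0.002, 0.006, -1.0]]
wrist_force: [-0.3, -0.4, -2.8]
width: 0.0216
gripper_force: 49.7
```

```bash
python3 go.py .5685 -.0425 .13 93.5;python3 - <<'E'
from h import *
s=shot("scene","s2.png"); print(r.state()['gripper_force'])
cv2.imwrite("pics/v2.png",cv2.resize(s[60:230,130:330],None,fx=3.5,fy=3.5,interpolation=cv2.INTER_CUBIC)[:,:,::-1])
E
```

```text
t 4.12 pos [0.5375 0.4235 0.1552] ang 13.61 w 0.0216 shift [-3.835 -0.664  0.197] twist -0.888 F [-0.3 -0.4 -2.8] q6 20.7
49.72042378038168
```

View pics/v2.png

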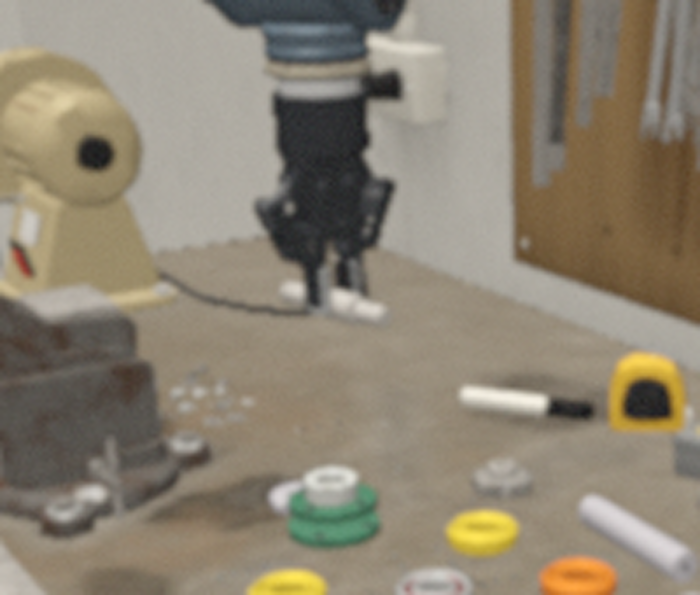

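The shaft hangs level between the fingertips, at about (225,146) in the full picture. Now I carry it over.

arm_command(
  commands=[
    [[0,-0.2,0,0,0],[0,-0.5,-0.1,0,0],[0,-0.8,-0.2,0,0],[0,-1,-0.2,0,0]],
  ],
)

```text
t: 4.5
tool_pos: [0.5387, 0.2971, 0.1483]
tool_rot: [[-0.235, 0.972, -0.005], [0.972, 0.235, -0.003], [-0.001, -0.006, -1.0]]
wrist_force: [-0.5, -0.0, -1.9]
width: 0.0214
gripper_force: 49.8
```

arm_command(
  commands=[
    [[0,-0.33,-0.07,0,0],[0,-0.66,-0.14,0,0],[0,-1,-0.2,0,0]],
  ],
)

```text
t: 4.75
tool_pos: [0.5445, 0.1763, 0.1488]
tool_rot: [[-0.236, 0.972, -0.003], [0.972, 0.236, -0.001], [0.0, -0.004, -1.0]]
wrist_force: [1.0, -0.7, -3.2]
width: 0.0212
gripper_force: 49.8
```

arm_command(
  commands=[
    [[0,-0.33,-0.07,0,0],[0,-0.66,-0.14,0,0],[0,-1,-0.2,0,0],[0,-1,-0.2,0,0]],
  ],
)

```text
t: 5.08
tool_pos: [0.5502, 0.0498, 0.149]
tool_rot: [[-0.231, 0.973, -0.003], [0.973, 0.231, -0.001], [-0.001, -0.003, -1.0]]
wrist_force: [-0.2, -0.1, -1.7]
width: 0.0214
gripper_force: 49.8
```

```bash
python3 go.py .5685 -.0425 .13 93.5
```

```text
t 5.08 pos [0.5502 0.0498 0.149 ] ang 13.35 w 0.0214 shift [-0.784 -0.029  0.159] twist -0.891 F [-0.2 -0.1 -1.7] q6 -12.9
```

arm_command(
  commands=[
    [[0,-0.25,-0.01,0,-0.08],[0,-0.5,-0.02,0.05,-0.16],[0,-0.78,-0.03,0.1,-0.24],[0,-0.78,-0.03,0.16,-0.32],[0,-0.78,-0.03,0.16,-0.4],[0,-0.78,-0.03,0.16,-0.48],[0,-0.78,-0.03,0.16,-0.56],[0,-0.78,-0.03,0.16,-0.64],[0,-0.78,-0.03,0.16,-0.72],[0,-0.78,-0.03,0.16,-0.8],[0,-0.78,-0.03,0.16,-0.89],[0,-0.78,-0.03,0.16,-0.89],[0,-0.78,-0.03,0.16,-0.89]],
  ],
)

```text
t: 6.17
tool_pos: [0.5687, -0.0359, 0.1302]
tool_rot: [[-0.998, -0.063, -0.002], [-0.063, 0.998, 0.0], [0.002, 0.001, -1.0]]
wrist_force: [0.1, -1.1, -1.6]
width: 0.0215
gripper_force: 49.8
```

```bash
python3 go.py .5685 -.0425 .0455 93.5;python3 - <<'E'
from h import *
t=shot("top","t3.png");s=shot("scene","s3.png")
x=cv2.resize(t[140:230,300:440],(700,450),interpolation=cv2.INTER_CUBIC); y=cv2.resize(s[160:310,290:460],(510,450),interpolation=cv2.INTER_CUBIC)
cv2.imwrite("pics/v3.png",cv2.resize(np.hstack([x,y]),(800,298))[:,:,::-1])
for n in("top","scene"): print(proj(n,[[.5685,-.0425,.11],[.6284,-.0388,.11],[.5086,-.0462,.11]]))
E
```

```text
t 6.17 pos [ 0.5687 -0.0359  0.1302] ang 93.61 w 0.0215 shift [ 0.004 -0.055  0.706] twist 0.001 F [ 0.1 -1.1 -1.6] q6 -101.9
[[340.44885267 175.60541666]
 [339.09739147 150.29573416]
 [341.8243616  201.36545664]]
[[340.50748833 203.35000432]
 [360.27997299 196.69429402]
 [319.24804079 210.50624829]]
```

View pics/v3.png

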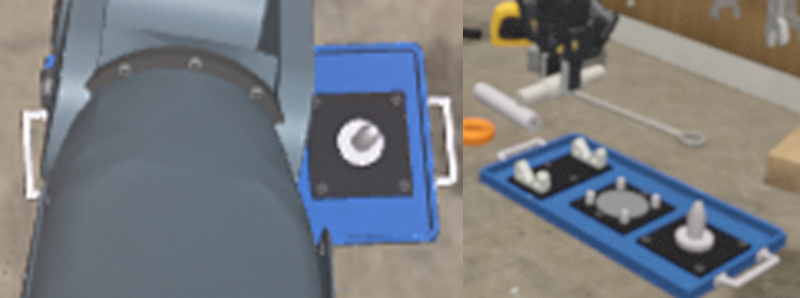

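The shaft is over the V-rests and along their line. Its ends in the scene view are at about (320,208) and (361,196), as predicted. I check the saddles' scene pixels, then lower it.

arm_command(
  commands=[
    [[0,0,-0.055,0.15,0],[0,0,-0.055,0.3,0],[0,0,-0.055,0.42,0],[0,0,-0.055,0.42,0],[0,0,-0.055,0.42,0]],
  ],
)

```text
t: 6.68
tool_pos: [0.5695, -0.0426, 0.0807]
tool_rot: [[-0.998, -0.063, -0.002], [-0.063, 0.998, 0.0], [0.002, 0.0, -1.0]]
wrist_force: [-0.0, -0.9, -1.9]
width: 0.0218
gripper_force: 49.8
```

```bash
python3 go.py .5685 -.0425 .0455 93.5;python3 - <<'E'
from h import *
s=shot("scene","s4.png")
print(proj("scene",[[.6125,-.0397,.02],[.5245,-.0448,.02]]))
cv2.imwrite("pics/v4.png",cv2.resize(s[180:290,280:420],None,fx=5,fy=5,interpolation=cv2.INTER_CUBIC)[:,:,::-1])
E
```

```text
t 6.68 pos [ 0.5695 -0.0426  0.0807] ang 93.61 w 0.0218 shift [0.008 0.001 0.293] twist 0.001 F [-0.  -0.9 -1.9] q6 -102.6
[[352.76764883 235.58270602]
 [323.59141163 247.21972435]]
```

View pics/v4.png

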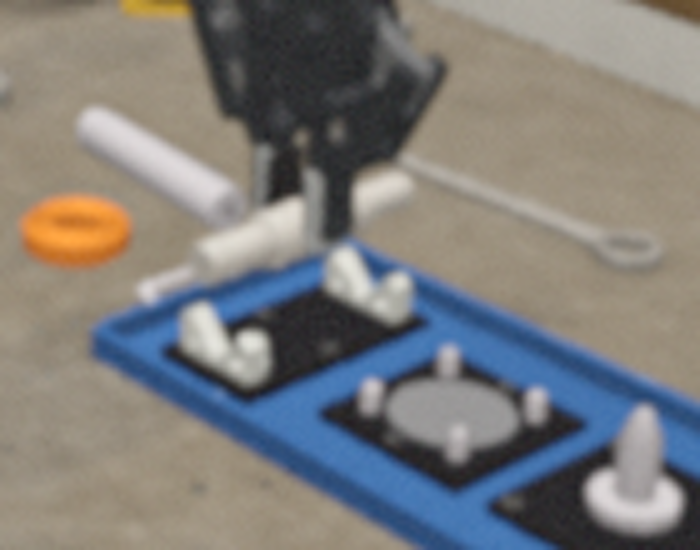

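arm_command(
  commands=[
    [[0,0,0,0.06,0],[0,0,0,0.12,0],[0,0,0,0.18,0],[0,0,0,0.22,0],[0,0,0,0.25,0],[0,0,0,0.25,0],[0,0,0,0.25,0]],
  ],
)

```text
t: 7.32
tool_pos: [0.5699, -0.0427, 0.0509]
tool_rot: [[-0.998, -0.065, -0.0], [-0.065, 0.998, 0.0], [0.0, 0.0, -1.0]]
wrist_force: [0.6, 0.8, -2.2]
width: 0.0216
gripper_force: 49.8
```

```bash
python3 go.py .5685 -.0425 .0455 93.5;python3 - <<'E'
from h import *
s=shot("scene","s5.png")
cv2.imwrite("pics/v5.png",cv2.resize(s[190:290,280:420],None,fx=5,fy=5,interpolation=cv2.INTER_CUBIC)[:,:,::-1])
E
```

```text
t 7.32 pos [ 0.5699 -0.0427  0.0509] ang 93.71 w 0.0216 shift [0.012 0.002 0.045] twist 0.002 F [ 0.6  0.8 -2.2] q6 -102.7
```

View pics/v5.png

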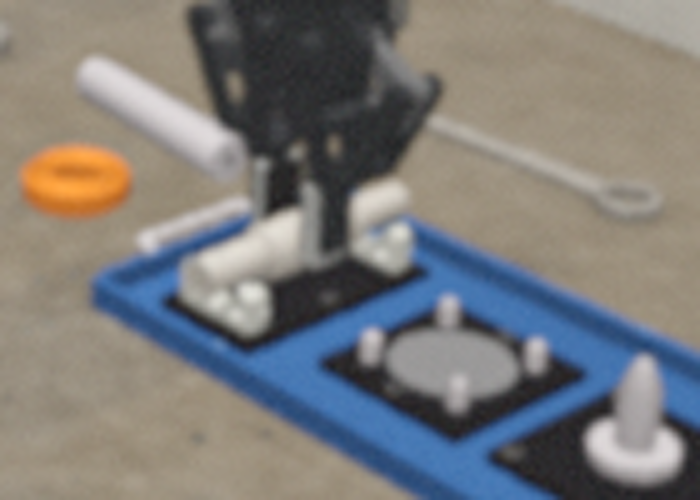

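The scene view shows the near journal above the V notch, at about (325,242) in the full picture, with the axis in line with it. I lower the last few mm.

arm_command(
  commands=[
    [[0,0,0,0.015,0],[0,0,0,0.03,0],[0,0,0,0.045,0],[0,0,0,0.045,0],[0,0,0,0.045,0]],
  ],
)

```text
t: 7.78
tool_pos: [0.5701, -0.0425, 0.0459]
tool_rot: [[-0.998, -0.065, 0.0], [-0.065, 0.998, 0.0], [-0.0, 0.0, -1.0]]
wrist_force: [-0.3, 1.9, 0.6]
width: 0.0218
gripper_force: 50.2
```

```bash
python3 go.py .5685 -.0425 .0455 93.5
```

```text
t 7.78 pos [ 0.5701 -0.0425  0.0459] ang 93.71 w 0.0218 shift [0.013 0.001 0.003] twist 0.002 F [-0.3  1.9  0.6] q6 -102.7
```

arm_command(
  commands=[
    [[0,0,0,0.006,0],[0.2,0,0,0.006,0],[0.35,0,0,0.006,0],[0.45,0,0,0.006,0],[0.5,0,0,0.006,0],[0.5,0,0,0.006,0],[0.5,0,0,-0.2,0],[0.5,0,0,-0.5,0],[0.5,0,0,-0.8,0],[0.5,0,0,-1,0],[0.5,0,0,-1,0]],
  ],
)

```text
t: 8.7
tool_pos: [0.5721, -0.0431, 0.1708]
tool_rot: [[-0.998, -0.065, 0.008], [-0.065, 0.998, -0.001], [-0.008, -0.002, -1.0]]
wrist_force: [0.5, -0.5, -0.1]
width: 0.0431
gripper_force: 0.0
```

```bash
python3 go.py .6107 .2865 .16 3.5;python3 - <<'E'
from h import *
s=shot("scene","s6.png")
cv2.imwrite("pics/v6.png",cv2.resize(s[190:290,280:420],None,fx=5,fy=5,interpolation=cv2.INTER_CUBIC)[:,:,::-1])
E
```

```text
t 8.7 pos [ 0.5721 -0.0431  0.1708] ang 93.71 w 0.0431 shift [-0.498  2.72   0.089] twist -0.998 F [ 0.5 -0.5 -0.1] q6 -102.7
```

View pics/v6.png

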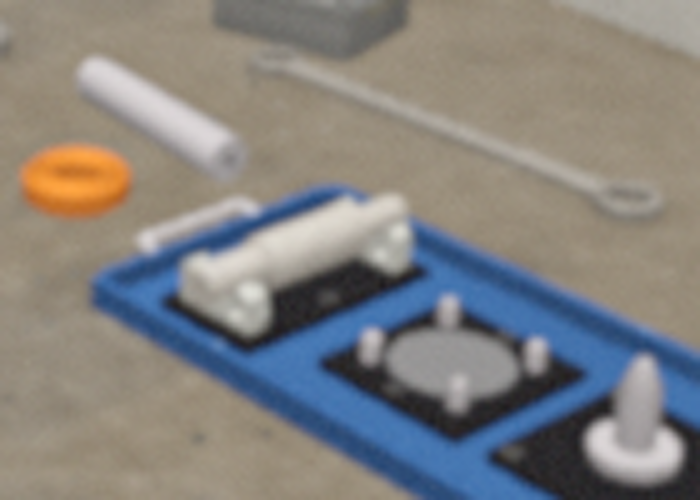

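The shaft rests in both Vs and the gripper is clear. Next is the gear.

arm_command(
  commands=[
    [[0.5,-0.15,0.33,0,0.08],[0.5,-0.15,0.66,0,0.16],[0.5,-0.15,1,0,0.24],[0.5,-0.15,1,0,0.24]],
  ],
)

```text
t: 9.08
tool_pos: [0.579, 0.0827, 0.1641]
tool_rot: [[-0.95, 0.312, -0.002], [0.312, 0.95, 0.001], [0.002, -0.0, -1.0]]
wrist_force: [0.8, 0.6, -0.4]
width: 0.0429
gripper_force: 0.0
```

```bash
python3 go.py .6123 .2875 .16 3.5
```

```text
t 9.08 pos [0.579  0.0827 0.1641] ang 71.81 w 0.0429 shift [0.269 1.708 0.035] twist 0.759 F [ 0.8  0.6 -0.4] q6 -68.3
```

arm_command(
  commands=[
    [[0.85,0.1,0.33,0,0.08],[0.85,0.14,0.66,0,0.16],[0.85,0.14,1,0,0.24],[0.85,0.14,1,0,0.32],[0.85,0.14,1,0,0.4],[0.85,0.14,1,0,0.48],[0.85,0.14,1,0,0.56],[0.85,0.14,1,0,0.64],[0.85,0.14,1,0,0.72],[0.85,0.14,1,0,0.76],[0.85,0.14,1,0,0.76]],
  ],
)

```text
t: 10.0
tool_pos: [0.6005, 0.1974, 0.1641]
tool_rot: [[-0.061, 0.998, -0.002], [0.998, 0.061, -0.001], [-0.0, -0.002, -1.0]]
wrist_force: [0.4, -0.6, -0.9]
width: 0.0723
gripper_force: 0.0
```

```bash
python3 go.py .6123 .2875 .10 3.5
```

```text
t 10.0 pos [0.6005 0.1974 0.1641] ang 3.5 w 0.0723 shift [0.744 0.145 0.533] twist -0.0 F [ 0.4 -0.6 -0.9] q6 10.5
```

arm_command(
  commands=[
    [[0.85,0.3,0.05,0.1,0],[0.85,0.6,0.1,0.3,0],[0.85,0.744,0.145,0.53,0],[0.85,0.744,0.145,0.53,0],[0.85,0.744,0.145,0.53,0]],
  ],
)

```text
t: 10.42
tool_pos: [0.6113, 0.2881, 0.0994]
tool_rot: [[-0.069, 0.998, -0.004], [0.998, 0.069, -0.002], [-0.001, -0.004, -1.0]]
wrist_force: [0.4, -0.2, 0.4]
width: 0.0729
gripper_force: 0.0
```

```bash
python3 go.py .6123 .2875 .03 3.5;python3 - <<'E'
from h import *
s=shot("scene","s7.png")
p=proj("scene",[[.6123,.2875,.012]]);print(p)
cv2.imwrite("pics/v7.png",cv2.resize(s[150:240,220:330],None,fx=5,fy=5,interpolation=cv2.INTER_CUBIC)[:,:,::-1])
E
```

```text
t 10.42 pos [0.6113 0.2881 0.0994] ang 3.94 w 0.0729 shift [-0.004  0.011  0.578] twist 0.005 F [ 0.4 -0.2  0.4] q6 17.4
[[273.35863156 194.89437815]]
```

View pics/v7.png

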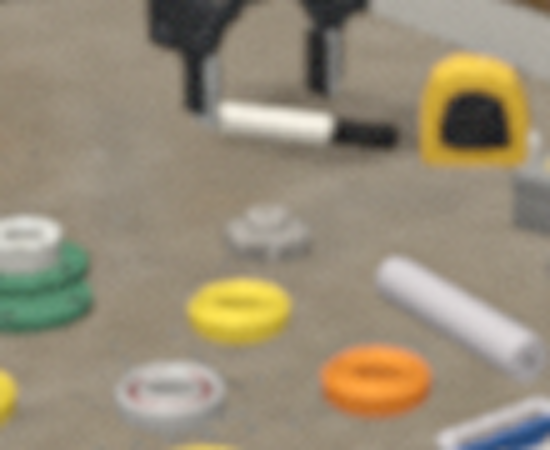

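The gear's wheel top is at (273.6,196), against a prediction of (273.4,194.9), and the fingers straddle it. I descend and grip.

arm_command(
  commands=[
    [[0.85,0,0.01,0.2,0],[0.85,0,0.01,0.4,0],[0.85,0,0.01,0.5,0],[0.85,0,0.01,0.575,0],[0.85,0,0.01,0.575,0],[0.85,0,0.01,0.575,0],[0,0,0.01,0.575,0],[0,0,0.01,0.575,0],[0,0,0.01,0.575,0],[0,0,0.01,0.575,0],[0,0,0.01,0.575,0],[0,0,0.01,0.575,0]],
  ],
  force=40,
)

```text
t: 11.47
tool_pos: [0.6145, 0.2888, 0.0372]
tool_rot: [[-0.065, 0.998, 0.002], [0.998, 0.065, 0.001], [0.001, 0.002, -1.0]]
wrist_force: [-10.9, -1.5, 27.7]
width: 0.0205
gripper_force: 48.0
```

```bash
python3 go.py .5745 -.1318 .15 3.5
```

```text
t 11.47 pos [0.6145 0.2888 0.0372] ang 3.72 w 0.0205 shift [-3.474 -0.558 -0.946] twist 0.002 F [-10.9  -1.5  27.7] q6 17.5
```

The fingers closed above the wheel onto the hub (23 mm). That works as a grasp, so I lift and check it.

arm_command(
  commands=[
    [[0,0,0,-0.06,0],[0,0,0,-0.1,0],[0,0,0,-0.3,0],[0,0,0,-0.6,0],[0,0,0,-1,0],[0,0,0,-1,0],[0,0,0,-1,0]],
  ],
)

```text
t: 12.05
tool_pos: [0.6153, 0.2885, 0.1569]
tool_rot: [[-0.065, 0.998, 0.006], [0.998, 0.065, 0.002], [0.002, 0.006, -1.0]]
wrist_force: [0.2, 0.6, -1.0]
width: 0.0207
gripper_force: 42.0
```

```bash
python3 go.py .5745 -.1318 .15 3.5;python3 - <<'E'
from h import *
s=shot("scene","s8.png")
cv2.imwrite("pics/v8.png",cv2.resize(s[90:210,210:340],None,fx=4.5,fy=4.5,interpolation=cv2.INTER_CUBIC)[:,:,::-1])
E
```

```text
t 12.05 pos [0.6153 0.2885 0.1569] ang 3.71 w 0.0207 shift [-3.473 -0.566  0.048] twist 0.002 F [ 0.2  0.6 -1. ] q6 17.5
```

View pics/v8.png

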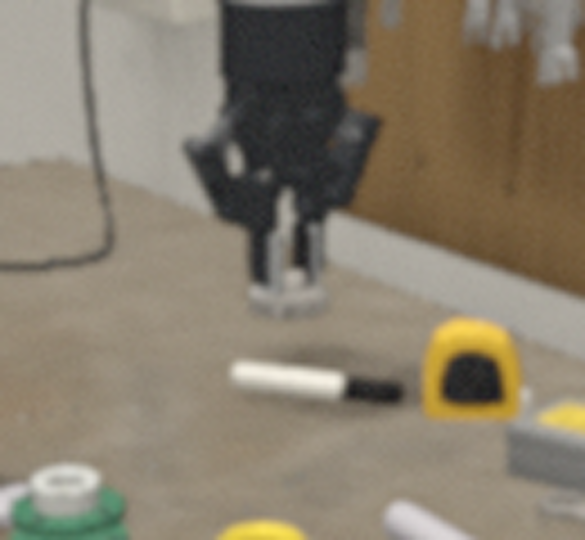

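The gear hangs level, held by its hub, at about (274,156). I carry it to the pin nest.

arm_command(
  commands=[
    [[0,-0.15,0,0,0],[0,-0.45,-0.1,0,0],[0,-0.75,-0.14,0,0],[0,-1,-0.14,0,0]],
  ],
)

```text
t: 12.43
tool_pos: [0.6028, 0.1651, 0.1507]
tool_rot: [[-0.065, 0.998, -0.004], [0.998, 0.065, -0.001], [-0.001, -0.004, -1.0]]
wrist_force: [0.4, 0.2, -1.3]
width: 0.0207
gripper_force: 42.0
```

arm_command(
  commands=[
    [[0,-0.33,-0.07,0,0],[0,-0.66,-0.14,0,0],[0,-1,-0.2,0,0]],
  ],
)

```text
t: 12.68
tool_pos: [0.587, 0.0442, 0.151]
tool_rot: [[-0.065, 0.998, -0.003], [0.998, 0.065, -0.0], [0.0, -0.003, -1.0]]
wrist_force: [0.3, -0.1, -0.5]
width: 0.0205
gripper_force: 42.0
```

arm_command(
  commands=[
    [[0,-0.33,-0.07,0,0],[0,-0.66,-0.14,0,0],[0,-0.9,-0.14,0,0],[0,-0.95,-0.14,0,0],[0,-0.95,-0.14,0,0]],
  ],
)

```text
t: 13.1
tool_pos: [0.5785, -0.0706, 0.1514]
tool_rot: [[-0.062, 0.998, -0.002], [0.998, 0.062, 0.0], [0.001, -0.002, -1.0]]
wrist_force: [-0.1, 0.5, -0.7]
width: 0.0205
gripper_force: 42.0
```

```bash
python3 go.py .5745 -.1318 .08 3.5
```

```text
t 13.1 pos [ 0.5785 -0.0706  0.1514] ang 3.55 w 0.0205 shift [-0.507 -0.063  0.595] twist 0.001 F [-0.1  0.5 -0.7] q6 -15.1
```

arm_command(
  commands=[
    [[0,-0.3,-0.02,0.1,0],[0,-0.5,-0.055,0.3,0],[0,-0.5,-0.055,0.5,0],[0,-0.5,-0.055,0.58,0],[0,-0.5,-0.055,0.58,0],[0,-0.5,-0.055,0.58,0]],
  ],
)

```text
t: 13.6
tool_pos: [0.5766, -0.1279, 0.0833]
tool_rot: [[-0.066, 0.998, -0.001], [0.998, 0.066, 0.001], [0.001, -0.001, -1.0]]
wrist_force: [-0.3, 0.7, -1.4]
width: 0.0204
gripper_force: 42.1
```

```bash
python3 go.py .5755 -.131 .0462 3.5;python3 - <<'E'
from m import *
s=cv2.imread("pics/s6.png"); h=cv2.cvtColor(s,cv2.COLOR_BGR2HSV); S=h[:,:,1].astype(int);V=h[:,:,2].astype(int)
m,c,st=comp((V>120)&(V<185)&(S<45),(370.6,262.4),100); print(c,st,ray("scene",[c],.009),proj("scene",[[.5745,-.1318,.009]]))
m,c,st=comp((V>185)&(S<45),(407,276),20); print("post",c,st,proj("scene",[[.579,-.221,.015],[.579,-.221,.051]]))
s=shot("scene","s9.png")
cv2.imwrite("pics/v9.png",cv2.resize(s[190:300,310:440],None,fx=5,fy=5,interpolation=cv2.INTER_CUBIC)[:,:,::-1])
E
```

```text
t 13.6 pos [ 0.5766 -0.1279  0.0833] ang 3.8 w 0.0204 shift [-0.025 -0.01   0.309] twist 0.003 F [-0.3  0.7 -1.4] q6 -20.8
[369.89347079 261.78694158] [357 250  26  22 291] [[ 0.57598532 -0.13187772  0.009     ]] [[369.33953013 261.98196904]]
post [406.01204819 279.81927711] [398 275  17   9  83] [[404.88589085 278.3044302 ]
 [406.91797656 261.7767095 ]]
```

View pics/v9.png

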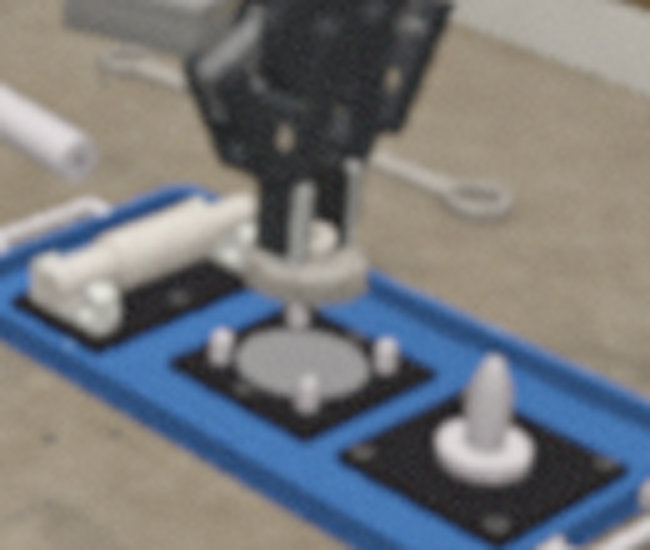

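The gear is level just above and slightly left of the pin nest; the disc centre is at (369.9,261.8), and both cameras agree within 1.5 mm. I lower it.

arm_command(
  commands=[
    [[0,-0.028,-0.01,0.08,0],[0,-0.028,-0.01,0.16,0],[0,-0.028,-0.01,0.2,0],[0,-0.028,-0.01,0.24,0],[0,-0.028,-0.01,0.27,0],[0,-0.028,-0.01,0.29,0],[0,-0.028,-0.01,0.29,0],[0,-0.028,-0.01,0.29,0]],
  ],
)

```text
t: 14.32
tool_pos: [0.5756, -0.1328, 0.0487]
tool_rot: [[-0.065, 0.998, 0.0], [0.998, 0.065, -0.0], [-0.0, 0.0, -1.0]]
wrist_force: [0.3, 0.4, -0.9]
width: 0.0208
gripper_force: 42.1
```

```bash
python3 go.py .5755 -.1315 .0462 3.5
```

```text
t 14.32 pos [ 0.5756 -0.1328  0.0487] ang 3.71 w 0.0208 shift [ 0.011 -0.     0.021] twist 0.002 F [ 0.3  0.4 -0.9] q6 -21.2
```

arm_command(
  commands=[
    [[0,0.01,0,0.01,0],[0,0.01,0,0.02,0],[0,0.01,0,0.023,0],[0,0.01,0,0.023,0],[0.3,0.01,0,0.023,0],[0.45,0.01,0,0.02,0],[0.6,0.01,0,0.02,0],[0.6,0.01,0,0.02,0],[0.6,0.01,0,-0.2,0],[0.6,0.01,0,-0.5,0],[0.6,0.01,0,-0.75,0],[0.6,0.01,0,-0.75,0]],
  ],
)

```text
t: 15.32
tool_pos: [0.578, -0.1324, 0.1445]
tool_rot: [[-0.065, 0.998, 0.008], [0.998, 0.065, -0.003], [-0.003, 0.008, -1.0]]
wrist_force: [1.3, -0.7, -0.2]
width: 0.051
gripper_force: 0.0
```

```bash
python3 go.py .458 .139 .13 3.5
```

```text
t 15.32 pos [ 0.578  -0.1324  0.1445] ang 3.72 w 0.051 shift [ 2.322 -0.852  0.106] twist 0.002 F [ 1.3 -0.7 -0.2] q6 -21.1
```

arm_command(
  commands=[
    [[0.9,0.33,-0.1,0,0],[0.9,0.66,-0.3,0,0],[0.9,1,-0.5,0,0],[0.9,1,-0.6,0,0]],
  ],
)

```text
t: 15.65
tool_pos: [0.4936, -0.0132, 0.1382]
tool_rot: [[-0.067, 0.998, -0.002], [0.998, 0.067, 0.001], [0.001, -0.001, -1.0]]
wrist_force: [0.2, -0.3, -0.3]
width: 0.0769
gripper_force: 0.0
```

arm_command(
  commands=[
    [[0.9,0.33,-0.1,0,0],[0.9,0.66,-0.2,0,0],[0.9,1,-0.25,0,0],[0.9,1,-0.25,0,0]],
  ],
)

```text
t: 15.98
tool_pos: [0.4561, 0.1062, 0.1385]
tool_rot: [[-0.069, 0.998, -0.001], [0.998, 0.069, 0.001], [0.001, -0.001, -1.0]]
wrist_force: [-0.0, -1.1, 0.7]
width: 0.077
gripper_force: 0.0
```

```bash
python3 go.py .458 .139 .075 3.5
python3 - <<'E'
from m import *
s=shot("scene","s10.png")[:,:,::-1].copy(); h=cv2.cvtColor(s,cv2.COLOR_BGR2HSV); H,S,V=[h[:,:,i].astype(int) for i in range(3)]
p=proj("scene",[[.4583,.1391,.015]])[0]; x,y=p.astype(int); print(p)
mm=np.zeros(H.shape,bool); mm[y-12:y+13,x-14:x+15]=True
ys,xs=np.where(mm&((H<12)|(H>168))&(S>60)); print(len(xs),xs.min(),xs.max(),ys.min(),ys.max())
m,c,st=comp(mm&(S<50)&(V>150),p,30); print(c,st)
E
```

```text
t 15.98 pos [0.4561 0.1062 0.1385] ang 3.96 w 0.077 shift [0.271 0.035 0.529] twist 0.005 F [-0.  -1.1  0.7] q6 3.4
[253.00411514 226.30242047]Traceback (most recent call last):
  File "<stdin>", line 5, in <module>
    return umr_minimum(a, axis, None, out, keepdims, initial, where)
ValueError: zero-size array to reduction operation minimum which has no identity
```

arm_command(
  commands=[
    [[0.9,0.27,0.035,0.1,0],[0.9,0.27,0.035,0.4,0],[0.9,0.27,0.035,0.65,0],[0.9,0.27,0.035,0.65,0],[0.9,0.27,0.035,0.65,0]],
  ],
)

```text
t: 16.45
tool_pos: [0.4599, 0.1331, 0.0601]
tool_rot: [[-0.064, 0.998, -0.003], [0.998, 0.064, -0.001], [-0.0, -0.003, -1.0]]
wrist_force: [-0.3, 0.7, 0.4]
width: 0.0771
gripper_force: 0.0
```

```bash
python3 go.py .458 .139 .022 3.5
```

```text
t 16.45 pos [0.4599 0.1331 0.0601] ang 3.67 w 0.0771 shift [ 0.051 -0.011  0.317] twist 0.002 F [-0.3  0.7  0.4] q6 6.9
```

arm_command(
  commands=[
    [[0.9,0.05,-0.01,0.1,0],[0.9,0.05,-0.01,0.2,0],[0.9,0.05,-0.01,0.27,0],[0.9,0.05,-0.01,0.315,0],[0.9,0.05,-0.01,0.315,0],[0.9,0.05,-0.01,0.315,0]],
  ],
)

```text
t: 16.95
tool_pos: [0.4591, 0.1396, 0.0235]
tool_rot: [[-0.064, 0.998, 0.001], [0.998, 0.064, 0.0], [0.0, 0.001, -1.0]]
wrist_force: [0.6, 0.3, -0.5]
width: 0.0768
gripper_force: 0.0
```

```bash
python3 go.py .458 .139 .022 3.5
```

```text
t 16.95 pos [0.4591 0.1396 0.0235] ang 3.69 w 0.0768 shift [-0.004 -0.01   0.013] twist 0.002 F [ 0.6  0.3 -0.5] q6 7.7
```

arm_command(
  commands=[
    [[0.9,0,0,0.01,0],[0,0,0,0.01,0],[0,0,0,0.01,0],[0,0,0,0.01,0],[0,0,0,0.01,0],[0,0,0,0.01,0],[0,0,0,0.01,0]],
  ],
)

```text
t: 17.53
tool_pos: [0.4589, 0.1398, 0.0225]
tool_rot: [[-0.065, 0.998, 0.001], [0.998, 0.065, 0.0], [0.0, 0.001, -1.0]]
wrist_force: [-3.2, -0.8, 12.3]
width: 0.0507
gripper_force: 39.5
```

```bash
python3 go.py .579 -.2205 .12 3.5
```

```text
t 17.53 pos [0.4589 0.1398 0.0225] ang 3.71 w 0.0507 shift [-3.061  0.805 -0.812] twist 0.002 F [-3.2 -0.8 12.3] q6 7.7
```

arm_command(
  commands=[
    [[0,0,0,-0.1,0],[0,0,0,-0.3,0],[0,0,0,-0.6,0],[0,-0.2,0.1,-0.9,0],[0,-0.5,0.2,-1,0],[0,-0.8,0.27,-1,0],[0,-1,0.27,-1,0]],
  ],
)

```text
t: 18.12
tool_pos: [0.5007, 0.0197, 0.1433]
tool_rot: [[-0.064, 0.998, 0.004], [0.998, 0.064, -0.001], [-0.001, 0.004, -1.0]]
wrist_force: [0.2, -0.1, -1.5]
width: 0.0506
gripper_force: 42.2
```

arm_command(
  commands=[
    [[0,-0.33,0.1,0,0],[0,-0.66,0.2,0,0],[0,-1,0.27,0,0]],
  ],
)

```text
t: 18.37
tool_pos: [0.5394, -0.0973, 0.142]
tool_rot: [[-0.065, 0.998, 0.001], [0.998, 0.065, -0.0], [-0.0, 0.001, -1.0]]
wrist_force: [-0.3, 0.2, -1.6]
width: 0.0507
gripper_force: 42.2
```

arm_command(
  commands=[
    [[0,-0.33,0.1,0,0],[0,-0.66,0.2,0,0],[0,-0.9,0.25,0,0],[0,-0.95,0.25,0,0],[0,-0.95,0.25,0,0],[0,-0.95,0.25,0,0]],
  ],
)

```text
t: 18.87
tool_pos: [0.5756, -0.2068, 0.1413]
tool_rot: [[-0.064, 0.998, -0.001], [0.998, 0.064, 0.001], [0.001, -0.001, -1.0]]
wrist_force: [0.4, -0.2, -1.1]
width: 0.0507
gripper_force: 42.2
```

```bash
python3 go.py .580 -.2206 .09 3.6
```

```text
t 18.87 pos [ 0.5756 -0.2068  0.1413] ang 3.69 w 0.0507 shift [-0.117  0.029  0.428] twist 0.001 F [ 0.4 -0.2 -1.1] q6 -27.8
```

arm_command(
  commands=[
    [[0,-0.117,0.029,0.1,0],[0,-0.117,0.029,0.25,0],[0,-0.117,0.029,0.4,0],[0,-0.117,0.029,0.43,0],[0,-0.117,0.029,0.43,0],[0,-0.117,0.029,0.43,0]],
  ],
)

```text
t: 19.37
tool_pos: [0.5808, -0.2203, 0.0909]
tool_rot: [[-0.066, 0.998, 0.0], [0.998, 0.066, -0.0], [-0.0, 0.0, -1.0]]
wrist_force: [-0.1, -1.2, -0.7]
width: 0.0505
gripper_force: 42.2
```

```bash
python3 go.py .580 -.2206 .0375 3.6
python3 - <<'E'
from h import *
s=shot("scene","s11.png")
cv2.imwrite("pics/v11.png",cv2.resize(s[200:310,330:460],None,fx=5,fy=5,interpolation=cv2.INTER_CUBIC)[:,:,::-1])
E
```

```text
t 19.37 pos [ 0.5808 -0.2203  0.0909] ang 3.77 w 0.0505 shift [-0.002 -0.007  0.445] twist 0.002 F [-0.1 -1.2 -0.7] q6 -28.8
```

View pics/v11.png

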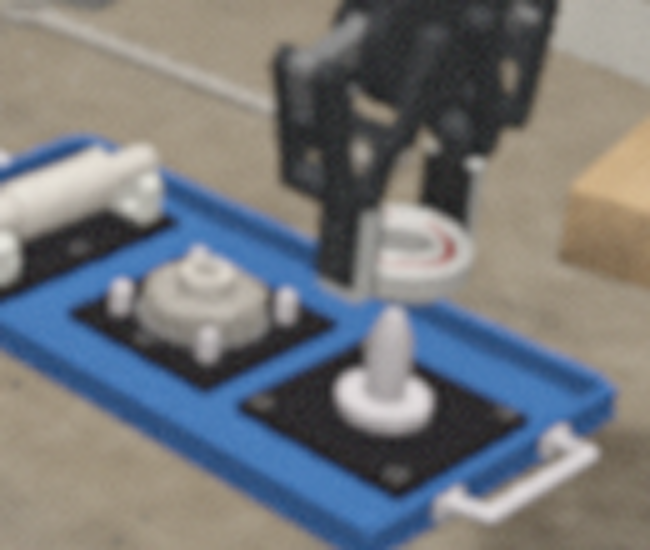

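The gear is seated between the four pins at (371,261). The bearing hangs level over the post, with its tip at (409,262) and its axis at u≈410 as expected. I lower it over the pin.

arm_command(
  commands=[
    [[0,0,-0.003,0.08,0],[0,0,-0.003,0.16,0],[0,0,-0.003,0.2,0],[0,0,-0.003,0.25,0],[0,0,-0.003,0.25,0]],
  ],
)

```text
t: 19.83
tool_pos: [0.5795, -0.2209, 0.0585]
tool_rot: [[-0.065, 0.998, -0.002], [0.998, 0.065, 0.001], [0.001, -0.002, -1.0]]
wrist_force: [-0.5, -0.6, -1.4]
width: 0.0508
gripper_force: 42.2
```

```bash
python3 go.py .580 -.2206 .0375 3.6
```

```text
t 19.83 pos [ 0.5795 -0.2209  0.0585] ang 3.7 w 0.0508 shift [0.002 0.005 0.175] twist 0.001 F [-0.5 -0.6 -1.4] q6 -28.9
```

arm_command(
  commands=[
    [[0,0,0.005,0.06,0],[0,0,0.005,0.12,0],[0,0,0.005,0.15,0],[0,0,0.005,0.165,0],[0,0,0.005,0.165,0]],
  ],
)

```text
t: 20.25
tool_pos: [0.5806, -0.221, 0.0397]
tool_rot: [[-0.065, 0.998, -0.001], [0.998, 0.065, 0.0], [0.0, -0.001, -1.0]]
wrist_force: [-0.1, -0.1, -1.8]
width: 0.0507
gripper_force: 42.3
```

```bash
python3 go.py .580 -.2206 .0375 3.6
```

```text
t 20.25 pos [ 0.5806 -0.221   0.0397] ang 3.71 w 0.0507 shift [ 0.004 -0.005  0.019] twist 0.001 F [-0.1 -0.1 -1.8] q6 -28.8
```

arm_command(
  commands=[
    [[0,0,-0.003,0.01,0],[0,0,-0.003,0.02,0],[0,0,-0.003,0.02,0],[0,0,-0.003,0.02,0],[0.7,0,-0.003,0.02,0],[0.75,0,-0.003,0.02,0],[0.8,0,-0.003,0.02,0],[0.8,0,-0.003,-0.1,0],[0.8,0,-0.003,-0.4,0],[0.8,0,-0.003,-0.7,0],[0.8,0,-0.003,-1,0],[0.8,0,-0.003,-1,0]],
  ],
)

```text
t: 21.25
tool_pos: [0.5833, -0.2224, 0.1688]
tool_rot: [[-0.065, 0.998, 0.011], [0.998, 0.065, -0.005], [-0.006, 0.01, -1.0]]
wrist_force: [0.5, -0.9, 1.7]
width: 0.0682
gripper_force: 0.0
```

```bash
python3 go.py .4722 .3159 .16 3.6
python3 - <<'E'
from m import *
s=shot("scene","s12.png")[:,:,::-1].copy(); h=cv2.cvtColor(s,cv2.COLOR_BGR2HSV); H,S,V=[h[:,:,i].astype(int) for i in range(3)]
m=((H<12)|(H>168))&(S>60); m[:255]=0;m[290:]=0;m[:,:385]=0;m[:,430:]=0
ys,xs=np.where(m); print(len(xs),xs.min(),xs.max(),ys.min(),ys.max(), ((xs.min()+xs.max())/2,(ys.min()+ys.max())/2)); print(proj("scene",[[.580,-.2213,.030],[.580,-.2213,.045]]))
E
```

```text
t 21.25 pos [ 0.5833 -0.2224  0.1688] ang 3.72 w 0.0682 shift [ 4.536 -0.633  0.042] twist 0.001 F [ 0.5 -0.9  1.7] q6 -28.9
9 396 417 271 276 (np.float64(406.5), np.float64(273.5))
[[406.21231735 271.39746257]
 [407.06603491 264.48256356]]
```

arm_command(
  commands=[
    [[0.8,0.33,-0.05,0,0],[0.8,0.66,-0.1,0,0],[0.8,1,-0.15,0,0]],
  ],
)

```text
t: 21.55
tool_pos: [0.5536, -0.1015, 0.16]
tool_rot: [[-0.063, 0.998, -0.001], [0.998, 0.063, 0.0], [0.0, -0.001, -1.0]]
wrist_force: [0.9, 1.3, 0.2]
width: 0.0682
gripper_force: 0.0
```

arm_command(
  commands=[
    [[0.8,0.33,-0.05,0,0],[0.8,0.66,-0.1,0,0],[0.8,1,-0.15,0,0]],
  ],
)

```text
t: 21.8
tool_pos: [0.5279, 0.0176, 0.1602]
tool_rot: [[-0.064, 0.998, -0.001], [0.998, 0.064, -0.0], [0.0, -0.001, -1.0]]
wrist_force: [0.5, 0.8, 0.5]
width: 0.0681
gripper_force: 0.0
```

arm_command(
  commands=[
    [[0.8,0.33,-0.05,0,0],[0.8,0.66,-0.1,0,0],[0.8,1,-0.15,0,0]],
  ],
)

```text
t: 22.05
tool_pos: [0.5021, 0.1363, 0.1602]
tool_rot: [[-0.065, 0.998, -0.001], [0.998, 0.065, -0.0], [-0.0, -0.001, -1.0]]
wrist_force: [0.4, -0.6, 0.2]
width: 0.0682
gripper_force: 0.0
```

arm_command(
  commands=[
    [[0.8,0.33,-0.05,0,0],[0.8,0.66,-0.1,0,0],[0.8,1,-0.15,0,0],[0.8,1,-0.15,0,0],[0.8,1,-0.15,0,0]],
  ],
)

```text
t: 22.47
tool_pos: [0.4765, 0.2547, 0.16]
tool_rot: [[-0.068, 0.998, -0.001], [0.998, 0.068, -0.0], [-0.0, -0.001, -1.0]]
wrist_force: [-0.3, -0.9, -0.4]
width: 0.0685
gripper_force: 0.0
```

```bash
python3 go.py .4722 .3159 .10 3.6
python3 - <<'E'
from m import *
s=cv2.imread("pics/s6.png") ; s=cv2.imread("pics/scene0.png"); h=cv2.cvtColor(s,cv2.COLOR_BGR2HSV); H,S,V=[h[:,:,i].astype(int) for i in range(3)]
p=proj("scene",[[.4722,.3159,.032],[.4722,.3159,.024],[.4722,.3159,.012]]);print(p)
m,c,st=comp((V>150)&(S<45),p[1],15); print("boss",c,st)
g=(H>60)&(H<95)&(S>70); m,c,st=comp(g,p[2],30); print("green",c,st)
for y in range(st[1],st[1]+st[3]): xs=np.where(m[y])[0]; print(y,xs.min(),xs.max(),end="; ")
E
```

```text
t 22.47 pos [0.4765 0.2547 0.16  ] ang 3.91 w 0.0685 shift [ 0.511 -0.001  0.5  ] twist 0.003 F [-0.3 -0.9 -0.4] q6 19.3
[[223.8200027  195.8810796 ]
 [224.00255577 198.63536245]
 [224.27452689 202.73874671]]
boss [220.68055556 198.40740741] [207 192  26  14 216]
green [225.07984791 208.72623574] [213 199  25  17 263]
199 233 234; 200 233 235; 201 215 236; 202 214 236; 203 213 236; 204 213 235; 205 214 235; 206 214 236; 207 214 236; 208 214 237; 209 213 237; 210 213 237; 211 213 236; 212 214 235; 213 214 234; 214 216 232; 215 219 227;
```

arm_command(
  commands=[
    [[0.8,0.3,0,0,0],[0.8,0.51,0,0.2,0],[0.8,0.51,0,0.5,0],[0.8,0.51,0,0.75,0],[0.8,0.51,0,0.75,0],[0.8,0.51,0,0.75,0]],
  ],
  force=30,
)

```text
t: 22.97
tool_pos: [0.4733, 0.3129, 0.0696]
tool_rot: [[-0.064, 0.998, -0.003], [0.998, 0.064, -0.002], [-0.002, -0.003, -1.0]]
wrist_force: [-0.7, 0.3, 0.2]
width: 0.0681
gripper_force: 0.0
```

```bash
python3 go.py .4722 .3159 .04 3.6
```

```text
t 22.97 pos [0.4733 0.3129 0.0696] ang 3.64 w 0.0681 shift [ 0.026 -0.007  0.247] twist 0.0 F [-0.7  0.3  0.2] q6 25.1
```

arm_command(
  commands=[
    [[0.8,0.02,-0.007,0.1,0],[0.8,0.02,-0.007,0.18,0],[0.8,0.02,-0.007,0.24,0],[0.8,0.02,-0.007,0.24,0],[0.8,0.02,-0.007,0.24,0],[0.8,0.02,-0.007,0.24,0]],
  ],
)

```text
t: 23.47
tool_pos: [0.4728, 0.3167, 0.0419]
tool_rot: [[-0.065, 0.998, 0.001], [0.998, 0.065, 0.0], [0.0, 0.001, -1.0]]
wrist_force: [0.7, 1.5, -0.6]
width: 0.0687
gripper_force: 0.0
```

```bash
python3 go.py .4722 .3159 .04 3.6
```

```text
t 23.47 pos [0.4728 0.3167 0.0419] ang 3.71 w 0.0687 shift [-0.006 -0.005  0.016] twist 0.001 F [ 0.7  1.5 -0.6] q6 25.4
```

arm_command(
  commands=[
    [[0.8,-0.005,-0.004,0.016,0],[0.6,-0.005,-0.004,0.016,0],[0.52,-0.005,-0.004,0.016,0],[0.5,-0.005,-0.004,0.016,0],[0.46,-0.005,-0.004,0.016,0],[0.43,-0.005,-0.004,0.016,0],[0.4,-0.005,-0.004,0.016,0],[0.3,-0.005,-0.004,0.016,0],[0.2,-0.005,-0.004,0.016,0],[0,-0.005,-0.004,0.016,0],[0,-0.005,-0.004,0.016,0]],
  ],
)

```text
t: 24.38
tool_pos: [0.4723, 0.3161, 0.0401]
tool_rot: [[-0.065, 0.998, 0.001], [0.998, 0.065, 0.0], [0.0, 0.001, -1.0]]
wrist_force: [-1.6, -1.2, 4.7]
width: 0.0401
gripper_force: 29.7
```

```bash
python3 go.py .580 -.2213 .16 3.6; python3 -c "
from h import *
print(r.state()['gripper_force'])"
```

```text
t 24.38 pos [0.4723 0.3161 0.0401] ang 3.71 w 0.0401 shift [-4.527  0.606 -1.   ] twist 0.001 F [-1.6 -1.2  4.7] q6 25.4
29.74262360483408
```

arm_command(
  commands=[
    [[0,0,0,0,0],[0,0,0,-0.05,0],[0,0,0,-0.15,0],[0,0,0,-0.35,0],[0,0,0,-0.65,0],[0,0,0,-1,0],[0,0,0,-1,0]],
  ],
  force=45,
)

```text
t: 24.97
tool_pos: [0.4748, 0.3176, 0.1676]
tool_rot: [[-0.065, 0.998, 0.01], [0.998, 0.065, 0.005], [0.005, 0.01, -1.0]]
wrist_force: [0.7, 0.8, -0.7]
width: 0.0393
gripper_force: 45.6
```

```bash
python3 go.py .580 -.2213 .16 3.6
python3 - <<'E'
from m import *
s=shot("scene","s13.png")[:,:,::-1].copy(); h=cv2.cvtColor(s,cv2.COLOR_BGR2HSV); H,S,V=[h[:,:,i].astype(int) for i in range(3)]
g=((H>60)&(H<95)&(S>70)).astype(np.uint8); n,l,st,c=cv2.connectedComponentsWithStats(g)
for i in range(1,n):
    if st[i,4]>20: print(st[i],c[i])
print(r.state()["gripper_force"])
E
```

```text
t 24.97 pos [0.4748 0.3176 0.1676] ang 3.72 w 0.0393 shift [-4.538  0.583  0.048] twist 0.001 F [ 0.7  0.8 -0.7] q6 25.4
[210 155  25   7  78] [222.79487179 158.93589744]
[213 205  25  11 208] [225.01923077 209.98076923]
45.59947282075882
```

arm_command(
  commands=[
    [[0,-0.15,0,0,0],[0,-0.45,0.05,0,0],[0,-0.75,0.1,0,0],[0,-1,0.13,0,0]],
  ],
)

```text
t: 25.35
tool_pos: [0.4951, 0.1954, 0.1591]
tool_rot: [[-0.065, 0.998, -0.001], [0.998, 0.065, -0.001], [-0.0, -0.001, -1.0]]
wrist_force: [1.2, -0.2, -0.5]
width: 0.039
gripper_force: 45.6
```

arm_command(
  commands=[
    [[0,-0.33,0.04,0,0],[0,-0.66,0.08,0,0],[0,-1,0.13,0,0]],
  ],
)

```text
t: 25.6
tool_pos: [0.5181, 0.0769, 0.1591]
tool_rot: [[-0.065, 0.998, -0.001], [0.998, 0.065, -0.0], [0.0, -0.001, -1.0]]
wrist_force: [1.3, -0.7, -1.3]
width: 0.0391
gripper_force: 45.6
```

arm_command(
  commands=[
    [[0,-0.33,0.04,0,0],[0,-0.66,0.08,0,0],[0,-1,0.13,0,0]],
  ],
)

```text
t: 25.85
tool_pos: [0.5415, -0.042, 0.1591]
tool_rot: [[-0.065, 0.998, -0.001], [0.998, 0.065, 0.0], [0.0, -0.001, -1.0]]
wrist_force: [0.7, 0.6, -1.3]
width: 0.0396
gripper_force: 45.6
```

arm_command(
  commands=[
    [[0,-0.33,0.04,0,0],[0,-0.66,0.08,0,0],[0,-1,0.13,0,0],[0,-1,0.13,0,0],[0,-1,0.13,0,0]],
  ],
)

```text
t: 26.27
tool_pos: [0.565, -0.1606, 0.1587]
tool_rot: [[-0.062, 0.998, -0.001], [0.998, 0.062, 0.001], [0.001, -0.001, -1.0]]
wrist_force: [-0.6, 1.3, -0.9]
width: 0.0391
gripper_force: 45.6
```

```bash
python3 go.py .580 -.2213 .10 3.6
```

```text
t 26.27 pos [ 0.565  -0.1606  0.1587] ang 3.53 w 0.0391 shift [-0.513  0.094  0.489] twist -0.001 F [-0.6  1.3 -0.9] q6 -24.0
```

arm_command(
  commands=[
    [[0,-0.3,0.05,0.1,0],[0,-0.51,0.094,0.3,0],[0,-0.51,0.094,0.48,0],[0,-0.51,0.094,0.52,0],[0,-0.51,0.094,0.52,0],[0,-0.51,0.094,0.52,0],[0,-0.51,0.094,0.52,0]],
  ],
)

```text
t: 26.85
tool_pos: [0.5813, -0.2184, 0.0986]
tool_rot: [[-0.066, 0.998, 0.002], [0.998, 0.066, -0.001], [-0.001, 0.001, -1.0]]
wrist_force: [-0.0, 0.6, -1.2]
width: 0.0393
gripper_force: 45.7
```

```bash
python3 go.py .580 -.2213 .0621 3.6
python3 - <<'E'
from m import *
s=shot("scene","s14.png")[:,:,::-1].copy(); h=cv2.cvtColor(s,cv2.COLOR_BGR2HSV); H,S,V=[h[:,:,i].astype(int) for i in range(3)]
g=((H>60)&(H<95)&(S>70)).astype(np.uint8); n,l,st,c=cv2.connectedComponentsWithStats(g)
for i in range(1,n):
    if st[i,4]>20: print(st[i],c[i])
print(proj("scene",[[.58,-.2213,z] for z in(.0632,.0712)]))
E
```

```text
t 26.85 pos [ 0.5813 -0.2184  0.0986] ang 3.79 w 0.0393 shift [-0.023 -0.013  0.304] twist 0.002 F [-0.   0.6 -1.2] q6 -28.7
[213 205  24  11 206] [224.98058252 210.03398058]
[389 247  38  17 258] [408.98062016 256.3255814 ]
[[408.11899004 255.95388991]
 [408.58788517 252.15595636]]
```

arm_command(
  commands=[
    [[0,-0.022,-0.012,0.05,0],[0,-0.022,-0.012,0.1,0],[0,-0.022,-0.012,0.15,0],[0,-0.022,-0.012,0.2,0],[0,-0.022,-0.012,0.2,0]],
  ],
)

```text
t: 27.32
tool_pos: [0.5787, -0.2217, 0.0715]
tool_rot: [[-0.065, 0.998, -0.002], [0.998, 0.065, 0.001], [0.001, -0.002, -1.0]]
wrist_force: [-0.3, 0.1, -1.0]
width: 0.0389
gripper_force: 45.7
```

```bash
python3 go.py .580 -.2213 .0621 3.6
```

```text
t 27.32 pos [ 0.5787 -0.2217  0.0715] ang 3.71 w 0.0389 shift [0.002 0.011 0.079] twist 0.001 F [-0.3  0.1 -1. ] q6 -29.0
```

arm_command(
  commands=[
    [[0,0.002,0.008,0.03,0],[0,0.002,0.008,0.06,0],[0,0.002,0.008,0.075,0],[0,0.002,0.008,0.08,0],[0,0.002,0.008,0.08,0],[0,0.002,0.008,0.08,0]],
  ],
)

```text
t: 27.82
tool_pos: [0.5804, -0.2217, 0.0637]
tool_rot: [[-0.065, 0.998, 0.0], [0.998, 0.065, -0.0], [-0.0, 0.0, -1.0]]
wrist_force: [-0.4, -0.6, -2.1]
width: 0.039
gripper_force: 45.7
```

```bash
python3 go.py .580 -.2213 .0621 3.6
```

```text
t 27.82 pos [ 0.5804 -0.2217  0.0637] ang 3.71 w 0.039 shift [ 0.004 -0.003  0.013] twist 0.001 F [-0.4 -0.6 -2.1] q6 -28.9
```

arm_command(
  commands=[
    [[0,0,0,0.008,0],[0,0,0,0.015,0],[0,0,0,0.015,0],[0,0,0,0.015,0]],
  ],
)

```text
t: 28.15
tool_pos: [0.5805, -0.2218, 0.0622]
tool_rot: [[-0.065, 0.998, 0.0], [0.998, 0.065, -0.0], [-0.0, 0.0, -1.0]]
wrist_force: [-1.2, 1.0, 4.4]
width: 0.0394
gripper_force: 46.2
```

arm_command(
  commands=[
    [[0.5,0,0,0,0],[0.6,0,0,0,0],[0.65,0,0,0,0],[0.65,0,0,0,0],[0.65,0,0,-0.1,0],[0.65,0,0,-0.4,0],[0.65,0,0,-0.7,0],[0.65,0,0,-1,0],[0.65,0,0,-1,0]],
  ],
)

```text
t: 28.9
tool_pos: [0.583, -0.2229, 0.19]
tool_rot: [[-0.065, 0.998, 0.01], [0.998, 0.065, -0.005], [-0.005, 0.01, -1.0]]
wrist_force: [0.7, -1.5, 0.2]
width: 0.0557
gripper_force: 0.0
```

arm_command(
  commands=[
    [[0.65,0,-0.3,-0.2,0],[0.65,0,-0.6,-0.2,0],[0.65,0,-1,-0.2,0],[0.65,0,-1,-0.2,0],[0.65,0,-1,-0.2,0]],
  ],
)

```text
t: 29.32
tool_pos: [0.459, -0.2296, 0.2067]
tool_rot: [[-0.063, 0.998, 0.0], [0.998, 0.063, -0.0], [-0.0, 0.0, -1.0]]
wrist_force: [0.4, -0.4, 0.2]
width: 0.0555
gripper_force: 0.0
```

```bash
python3 go.py .580 -.2213 .0621 3.6
python3 - <<'E'
from h import *
s=shot("scene","s15.png");t=shot("top","t15.png")
x=cv2.resize(s[180:310,200:440],(800,433),interpolation=cv2.INTER_CUBIC)
y=cv2.resize(t[140:260,110:450],(473,167),interpolation=cv2.INTER_CUBIC); c=np.zeros((167,800,3),np.uint8); c[:,:473]=y
cv2.imwrite("pics/v15.png",np.vstack([x,c])[:,:,::-1])
E
```

```text
t 29.32 pos [ 0.459  -0.2296  0.2067] ang 3.62 w 0.0555 shift [0.006 1.011 1.205] twist 0.0 F [ 0.4 -0.4  0.2] q6 -35.4
```

View pics/v15.png

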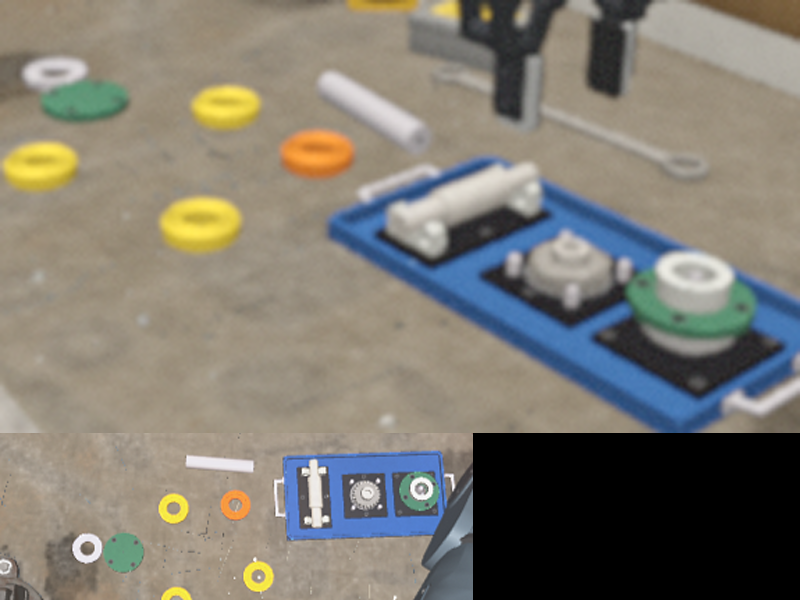

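The shaft lies in the V-rests, the gear sits between its pins, and the bearing and cap are level on the post. The cover, spacer ring and bar are where they were, and the gripper is clear. I hand the job in.

```bash
python3 -c "
from workcell import r
print(r.job_done())"
```

```text
the job is handed in; nothing more can be done
None
```

The repair kit is made up in the blue tray and handed in at about 29 s of the 109 s allowed: shaft, gear, bearing and cap are in their nests, and in the last pictures the blank cover, spacer ring and bar lie where they were.

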